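# Factory-reset a recorder at the shop's service counter

### The arm

A 7-joint arm with a two-finger parallel gripper is mounted at the origin on the work surface. World frame = base frame: x ahead of the robot, y to its left, z up, the work surface at z = 0. Lengths are in m, angles in rad, forces in N, time in s.
With the tool pointing down it reaches from about 0.425 to 0.875 m from the base axis. Payload 4.7 kg.
Tool frame: the origin (TCP) lies midway between the tips of the shut fingers; the grasp point (between the pads) lies 19 mm behind it; x points along the fingers, y is the direction in which the jaws open and shut, and the axes are right-handed (so a half turn about x gives the same grasp; the last joint's range is limited). The gripper opens to 87 mm and grips with 3 to 60 N. Pads are 19 mm wide; open, the fingers measure 117 mm over their backs; the gripper's body (75 mm by 190 mm) begins 51 mm behind the grasp point.
Start: joints at [0.014, 0.321, -0.07, 1.45, 0.023, 1.371, -0.057], TCP at [0.65, -0, 0.223] pointing down, gripper open.
Joint ranges: [-2.86, 2.86], [-0.3, 2.09], [-1.38, 1.24], [0.06, 2.45], [-1.56, 4.7], [0.09, 2.05], [-2.69, 2.69]. Speed limits (rad/s): [2.57, 2.57, 3.14, 3.14, 3.14, 3.14, 3.14].

### API

Orientations are given as a rotation vector (axis times angle).
In Python, from bench import ctrl gives the robot as it stands. The module is installed in compiled form; this text tells all that it offers.
- The arm moves only by the shell command python3 -m jog 'ROWS' [FORCE]. ROWS is JSON, a list of rows, each an object with "rot": the turn, a rotation vector about the tool's x, y, z in units of 5 degrees (1.0 is 5 degrees), a list of three; "travel": the shift along the tool's x, y, z in units of 0.3 m (1.0 is 0.3 m), a list of three; "jaw": the closure, from -1 (fully open) to 1 (shut), so that 0 is half open. In form: [{"rot": [ax, ay, az], "travel": [tx, ty, tz], "jaw": jaw}, ...]. A call has 1 to 8 rows; each row shifts and turns the commanded pose from where the row before left it, along the tool's axes as they then stand; what a row does not reach is not made up. A row lasts 1/10 s, in which the tool goes at most 50 mm and 8.59 degrees, less where a joint would pass 70% of its speed; a pose out of reach is approached as far as the arm can. A call with a number of a shift or a turn outside -1 to 1 is refused whole. A call with a gripper value outside its range is refused whole. The fingers move at their own pace and stop on an object; FORCE is the grip in N (left out, the last holds). Time passes only in rows, so rows that do not move let the fingers close. It gives the time, the measured TCP pose, the force and the opening at its end, in the units of the state.
- ctrl.get_state(): the state, without advancing time (a new reading comes with each control period).
- ctrl.get_image(name): name is "scene" or "side" or "wrist"; returns the picture (480x640x3 uint8, red, green, blue); there is no depth.
- ctrl.camera_model(name): a dict with "mtx" (3x3 intrinsics, pixels), "extrinsics" (4x4, takes a point from world to camera coordinates); the wrist camera has in their place "hand_eye" (4x4, takes a point from camera to tool coordinates, whose origin is the TCP and whose axes are the tool frame's). Camera axes: x right, y up, looking along -z (the intrinsics and any distortion apply to the point x, -y, -z); pixel columns grow to the right and rows downward; lengths in m; the calibration is good to about 2 mm. A picture is of the moment at which its call begins: read the wrist's pose just before it. camera_model takes no time and is no camera call.
- ctrl.close_job(): hands the job in, once; it reports no verdict.
The state is a dict: "time": time; "joint_positions": joint angles; "qd": joint speeds; "joint_torque": joint torques, N m; "position": TCP position; "tool_rot": TCP orientation; "ft_force": force on the tool from outside, world axes, zero at the start; "torque": the same for the moment, N m; "grip_width": opening from 0.0 (shut) to 1.0 (fully open).
Only numpy, scipy, OpenCV 4.12 (cv2) and the standard library are available. Lean on these libraries where they do the work, as an engineer would, in place of code of your own. Each camera call takes 0.05 s, during which the arm holds its last target.

### The job

Reset the flat metal recorder on the counter: first slide the shutter on its top fully open, to its end stop, then take the reset stylus out of its stand and put its tip down through the uncovered hole and press the recessed button fully down. Finish while still gripping the stylus, more or less upright, and holding the button down with it; do not let go. Leave the carton, the remote control and the bottle where they are.

Things in the scene. Friction and masses are not known exactly. Their poses are not given: they have to be found in the camera images.
- recorder: flat bare-aluminium box fixed to the counter, 200 (x) x 240 (y) x 45 mm high; origin at the centre of its underside; its x and y axes lie along its sides, z up; the black front panel is on its -x side. On its top a black shutter runs along the box's y axis between two low aluminium guides (5 mm high, 48 mm apart, centred on the box's x = 0); the dark cooling slots are in its +x, +y corner, at the end towards which the shutter opens
- shutter_grip (a point): centre of the grip of the black shutter. The grip is an upright black bar 30 mm (box x) x 12 mm (box y) x 20 mm high, standing on the middle of the shutter plate, which is 40 (box x) x 56 (box y) x 3 mm and lies flat on the recorder's top; the bar's centre is 58.5 mm above the counter, its top 68.5 mm. Axes parallel to the recorder's
- shutter (a joint): slide of the shutter in m: 0 fully shut (grip straight above the hole), growing as it moves along the recorder's +y, away from the hole; 0.050 is fully open at the end stop. It stays where it is left; about 2 N moves it. Starts between 0 and 0.014, covering the hole
- hole_mouth (a point): centre of the mouth of the round reset hole in the recorder's top, 45 mm above the counter and 40 mm to the -y side of the box's centre; diameter 14 mm, vertical, too narrow for fingers; hidden by the shutter until that is open
- reset (a joint): black round recessed button in that hole, in m pressed: 0 up, 0.006 fully down; its face (diameter 12 mm) is 14 mm below the mouth when up, 20 mm when down. It is sprung: starts to move at 1.2 N, fully down at 4 N, and springs back when let go; the stylus's own weight does not move it
- stylus_mid (a point): centre of the stylus's handle. The stylus stands upright in the stand: a black round handle, diameter 16 mm, 65 mm long, above a steel shank, diameter 6 mm, 45 mm long, pointing down (whole length 110 mm, about 50 g). As it stands this point is 82.5 mm above the counter; z runs from the tip towards the handle
- stylus_tip (a point): lower end of the stylus's shank, 77.5 mm below the handle's centre along the stylus
- stylus: the stylus itself (see stylus_mid); origin at the tip of its shank, z towards the handle
- stand: grey block fixed to the counter, 60 x 60 x 50 mm high, with a loose vertical hole of diameter 9 mm and 47 mm deep in the middle of its top; the stylus's shank is in the hole and its handle rests on the block. Origin at the centre of its underside. It stands on the left or the right of the recorder, the carton on the other side
- carton: bystander: brown cardboard carton 75 x 75 x 42 mm, origin at the centre of its underside
- remote: bystander: black remote control lying flat, 45 (x) x 150 (y) x 18 mm, origin at the centre of its underside
- sanitiser: bystander: clear bottle with white cap, diameter 60 mm, 150 mm high, origin at the centre of its underside

How it is judged:
By the outcome, as a careful person would: the job done as asked, in the order asked, and still so for the second after the job is handed in, while the arm keeps its last pose, push and grip.
It also fails if it takes over 51 s, if anything falls off the work surface, if the arm or the gripper's body presses on something with over 40 N, if the wrist force passes 120 N, or if a joint passes its speed limit or range.

## Working session

There is one attempt and no reset: what is moved stays moved. The work goes in short steps, Python scripts to look and compute and a shell command to move; the robot and the scene stay as the last step left them, time stands still between calls to the robot, and variables do not carry over. Pictures are saved under pics/ and viewed, and the job is handed in when it is done.

```bash
mkdir -p pics
cat > h.py <<'E'
import numpy as np, cv2
from bench import ctrl
from scipy.spatial.transform import Rotation as R
def save(name,fn):
    s=ctrl.get_state(); im=ctrl.get_image(name); cv2.imwrite(fn,im[:,:,::-1]); return s,im
def ray(name,uv,s=None):
    m=ctrl.camera_model(name); K=np.array(m["mtx"])
    d=np.asarray(m.get("dist",m.get("distortion",np.zeros(5))),float)
    p=cv2.undistortPoints(np.array([[uv]],float),K,d)[0,0]
    v=np.array([p[0],-p[1],-1.0])
    if name=="wrist":
        H=np.array(m["hand_eye"]); T=np.eye(4);T[:3,:3]=R.from_rotvec(s["tool_rot"]).as_matrix();T[:3,3]=s["position"]
        C=T@H
    else: C=np.linalg.inv(np.array(m["extrinsics"]))
    return C[:3,3],C[:3,:3]@v
def onz(name,uv,z,s=None):
    o,d=ray(name,uv,s); return o+d*(z-o[2])/d[2]
def proj(name,P,s=None):
    m=ctrl.camera_model(name); K=np.array(m["mtx"])
    d=np.asarray(m.get("dist",m.get("distortion",np.zeros(5))),float)
    if name=="wrist":
        H=np.array(m["hand_eye"]); T=np.eye(4);T[:3,:3]=R.from_rotvec(s["tool_rot"]).as_matrix();T[:3,3]=s["position"]
        E=np.linalg.inv(T@H)
    else: E=np.array(m["extrinsics"])
    c=E[:3,:3]@np.asarray(P)+E[:3,3]
    return cv2.projectPoints(np.array([[c[0],-c[1],-c[2]]]),np.zeros(3),np.zeros(3),K,d)[0].ravel()
E
python3 - <<'E'
from h import *
for n in ["scene","side","wrist"]:
    s,_=save(n,f"pics/{n}0.png"); m=ctrl.camera_model(n); print(n,m)
print(s)
print(R.from_rotvec(s["tool_rot"]).as_matrix())
E
```

```text
scene {'mtx': array([[609.57663616,   0.        , 310.89028963],
       [  0.        , 609.57663616, 234.36229826],
       [  0.        ,   0.        ,   1.        ]]), 'extrinsics': array([[ 0.40843449,  0.91277717,  0.00437094, -0.26255562],
       [-0.5809407 ,  0.2562503 ,  0.77255659,  0.30775429],
       [ 0.70405196, -0.31807801,  0.63493087, -1.77917505],
       [ 0.        ,  0.        ,  0.        ,  1.        ]])}
side {'mtx': array([[564.71539392,   0.        , 321.7386242 ],
       [  0.        , 564.71539392, 234.65375013],
       [  0.        ,   0.        ,   1.        ]]), 'extrinsics': array([[ 0.84257893, -0.53839636,  0.01378795, -0.49941264],
       [ 0.29540266,  0.48340229,  0.82405066, -0.2401241 ],
       [-0.450331  , -0.69025473,  0.5663483 , -0.91517476],
       [ 0.        ,  0.        ,  0.        ,  1.        ]])}
wrist {'mtx': array([[390.57065955,   0.        , 318.44864456],
       [  0.        , 390.57065955, 243.72932707],
       [  0.        ,   0.        ,   1.        ]]), 'hand_eye': array([[ 5.20759449e-04,  2.53911896e-01, -9.67227211e-01,
   
[... 449 characters left out ...]
 -3.00316064e-03, -4.06966070e-05, -2.32458824e-03,
        1.72843986e-03,  8.94645949e-04,  8.18400855e-04]), 'joint_torque': array([ 1.37795760e-04, -4.92569017e+01, -4.06077392e-01, -3.13399816e+01,
       -6.42974046e-02,  3.95253638e-02,  6.49213871e-05]), 'position': array([ 6.49516077e-01, -3.46176926e-05,  2.21556503e-01]), 'tool_rot': array([ 1.20826586,  1.21041536, -1.21047209]), 'ft_force': array([ 0.18133288,  0.33531746, -0.55369996]), 'torque': array([-0.01952972, -0.00171335, -0.01285403]), 'grip_width': 0.9994524903596561}
[[-1.71896206e-03  9.99998521e-01  5.84485379e-05]
 [-1.05308399e-04  5.82676025e-05 -9.99999993e-01]
 [-9.99998517e-01 -1.71896820e-03  1.05208083e-04]]
```

View pics/scene0.png

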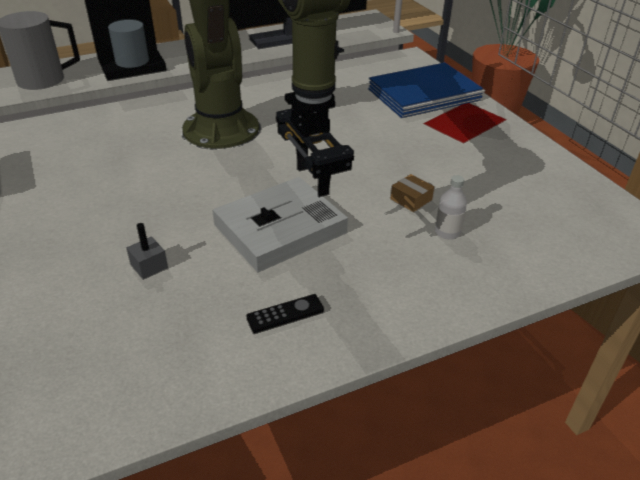

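View pics/side0.png

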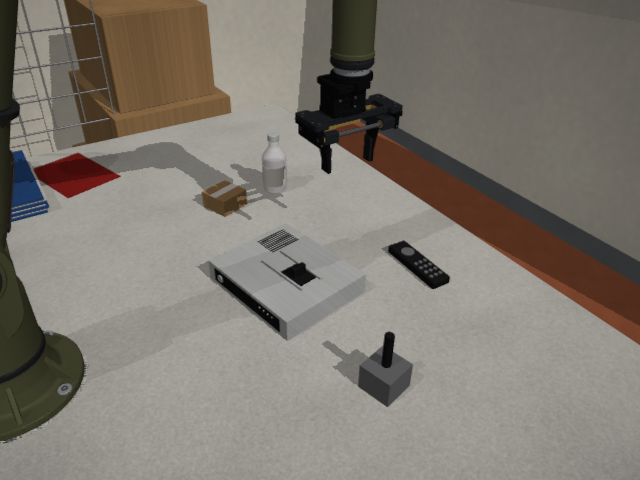

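View pics/wrist0.png

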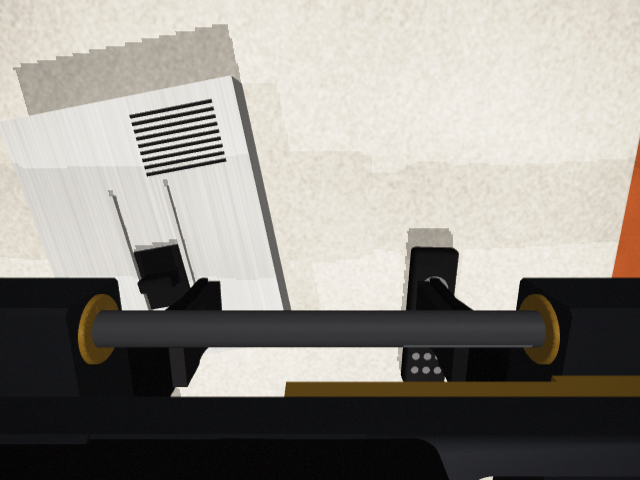

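The scene camera shows the recorder around (280,225), the stylus stand at (147,255), the carton at (412,190), the bottle at (452,208) and the remote at (285,313). In the side camera the grip is at (300,270) and the stylus at (388,350). I'll zoom in for precise pixels.

Run:
```python
import cv2
a=cv2.imread("pics/side0.png");b=cv2.imread("pics/scene0.png")
cv2.imwrite("pics/z1.png",cv2.resize(a[220:345,200:375],None,fx=4.5,fy=4.5,interpolation=cv2.INTER_CUBIC))
cv2.imwrite("pics/z2.png",cv2.resize(a[320:410,340:430],None,fx=6,fy=6,interpolation=cv2.INTER_CUBIC))
cv2.imwrite("pics/z3.png",cv2.resize(b[180:275,205:355],None,fx=5,fy=5,interpolation=cv2.INTER_CUBIC))
cv2.imwrite("pics/z4.png",cv2.resize(b[215:285,115:185],None,fx=8,fy=8,interpolation=cv2.INTER_CUBIC))
```

```text
(no output)
```

View pics/z1.png

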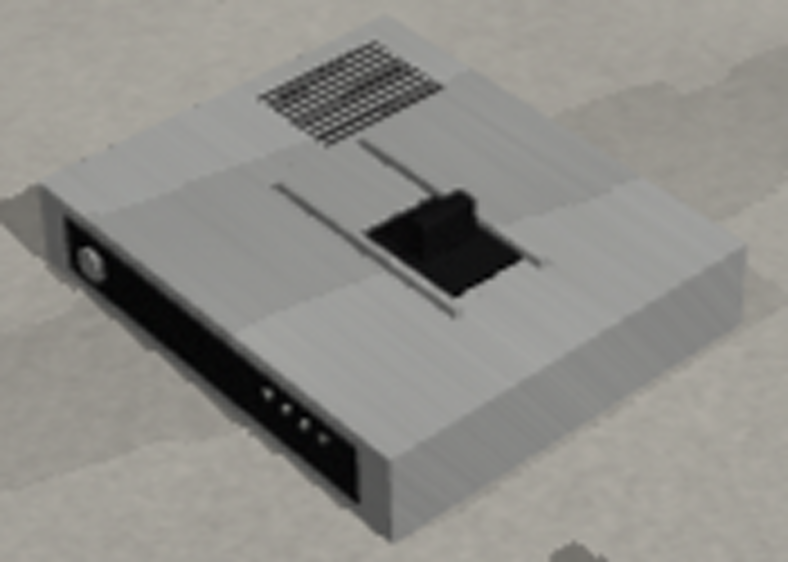

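View pics/z2.png

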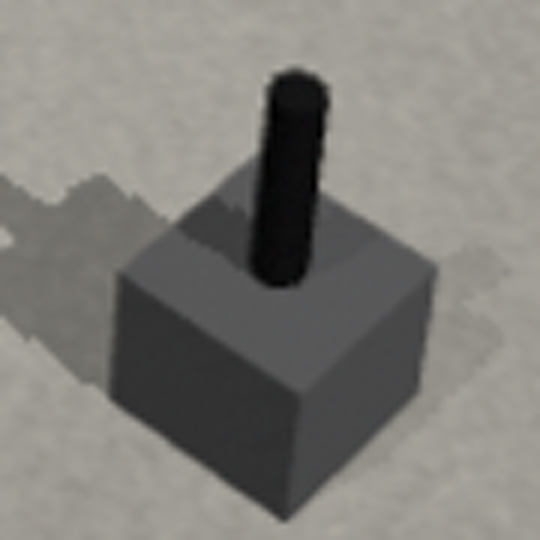

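View pics/z3.png

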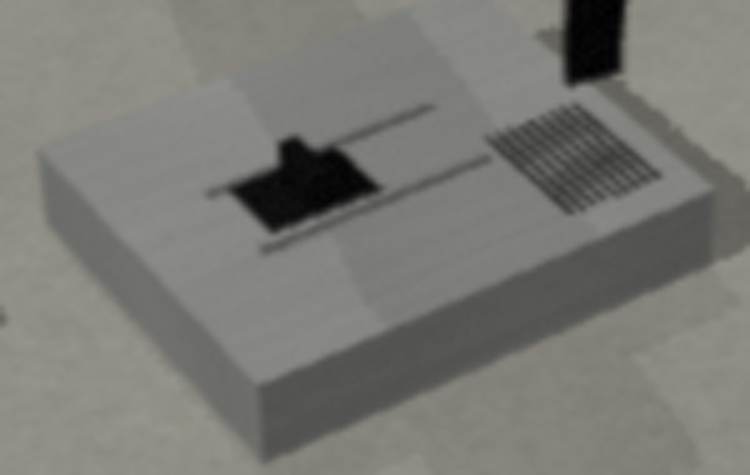

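View pics/z4.png

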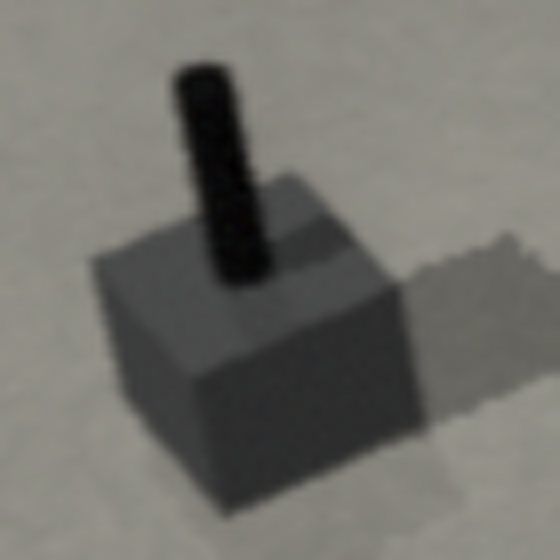

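Run:
```python
from h import *
f=lambda p,k,o:((p[0]+.5)/k-.5+o[0],(p[1]+.5)/k-.5+o[1])
names=["-x+y","-x-y","+x-y","+x+y"]
S=[onz("side",f(p,4.5,(200,220)),.045) for p in [(42,185),(390,460),(747,248),(388,15)]]
C=[onz("scene",f(p,5,(205,180)),.045) for p in [(40,152),(260,385),(713,190)]]
for n,p in zip(names,S):print("side",n,p.round(4))
for n,p in zip(names[1:],C):print("scene",n,p.round(4))
for L in (S,):
    c=np.mean(L,0); x=(L[2]+L[3]-L[0]-L[1]);y=(L[0]+L[3]-L[1]-L[2]); print(c,np.degrees(np.arctan2(x[1],x[0])),np.degrees(np.arctan2(-y[0],y[1])),np.linalg.norm(x)/2,np.linalg.norm(y)/2)
x=C[1]-C[0];y=C[2]-C[1];print((C[0]+C[2])/2,np.degrees(np.arctan2(x[1],x[0])),np.degrees(np.arctan2(-y[0],y[1])),np.linalg.norm(x),np.linalg.norm(y))
# stand tops
A=[onz("side",f(p,6,(340,320)),.05) for p in [(122,270),(300,393),(437,265)]]
B=[onz("scene",f(p,8,(115,215)),.05) for p in [(92,262),(197,378),(400,288),(290,172)]]
print("stand side",np.array(A).round(4),(A[0]+A[2])/2);print("stand scene",np.array(B).round(4),np.mean(B,0))
# grip top, stylus top
print("stylus top side",onz("side",f((300,88),6,(340,320)),.115),"scene",onz("scene",f((203,75),8,(115,215)),.115))
# shutter plate corners at z .048
for p in [(365,235),(455,297),(525,257)]:print("plate side",onz("side",f(p,4.5,(200,220)),.048).round(4))
for p in [(230,187),(275,232),(380,187)]:print("plate scene",onz("scene",f(p,5,(205,180)),.048).round(4))
```

```text
side -x+y [0.3794 0.0816 0.045 ]
side -x-y [ 0.4231 -0.1504  0.045 ]
side +x-y [ 0.6175 -0.1169  0.045 ]
side +x+y [0.5762 0.1208 0.045 ]
scene -x-y [ 0.4265 -0.1511  0.045 ]
scene +x-y [ 0.6194 -0.1144  0.045 ]
scene +x+y [0.5769 0.1195 0.045 ]
[ 0.49904145 -0.01622711  0.045     ] 10.53056874340021 10.274158315168604 0.19895677065797476 0.23864359955005093
[ 0.50167115 -0.01579965  0.045     ] 10.766580507480763 10.297759899686067 0.19636886989220584 0.23777700222600578
stand side [[ 0.4712 -0.3008  0.05  ]
 [ 0.4855 -0.3581  0.05  ]
 [ 0.543  -0.3433  0.05  ]] [ 0.50711783 -0.32203171  0.05      ]
stand scene [[ 0.4852 -0.3588  0.05  ]
 [ 0.5423 -0.343   0.05  ]
 [ 0.5285 -0.2868  0.05  ]
 [ 0.4691 -0.3025  0.05  ]] [ 0.50629651 -0.32277994  0.05      ]
stylus top side [ 0.50733457 -0.32178061  0.115     ] scene [ 0.50384041 -0.32209632  0.115     ]
plate side [ 0.4811 -0.027   0.048 ]
plate side [ 0.4926 -0.0826  0.048 ]
plate side [ 0.5314 -0.0755  0.048 ]
plate scene [ 0.4902 -0.0812  0.048 ]
plate scene [ 0.529 -0.074  0.048]
plate scene [ 0.5175 -0.0192  0.048 ]
```

```bash
python3 -m jog '[{"rot":[0,0,0],"travel":[0,-0.119,0.0425],"jaw":-1},{"rot":[0,0,0],"travel":[0,-0.119,0.0425],"jaw":-1},{"rot":[0,0,0],"travel":[0,-0.119,0.0425],"jaw":-1},{"rot":[0,0,0],"travel":[0,-0.119,0.0425],"jaw":-1},{"rot":[-0.7,0,0],"travel":[0.1,0,0],"jaw":-1},{"rot":[-0.7,0,0],"travel":[0.1,0,0],"jaw":-1},{"rot":[-0.7,0,0],"travel":[0.1,0,0],"jaw":-1},{"rot":[0,0,0],"travel":[0,0,0],"jaw":-1}]' 15
python3 - <<'E'
from h import *
s,_=save("side","pics/side1.png");print(s["position"],R.from_rotvec(s["tool_rot"]).as_matrix().round(3),s["time"])
save("wrist","pics/wrist1.png")
E
```

```text
time: 0.95
position: [0.5036, -0.0509, 0.1285]
tool_rot: [1.07, 1.297, -1.078]
ft_force: [-0.9, -0.6, -0.0]
grip_width: 1.001
[ 0.5035877  -0.05087262  0.1284908 ] [[-0.008  0.983  0.182]
 [ 0.     0.182 -0.983]
 [-1.    -0.008 -0.002]] 0.95
```

View pics/side1.png

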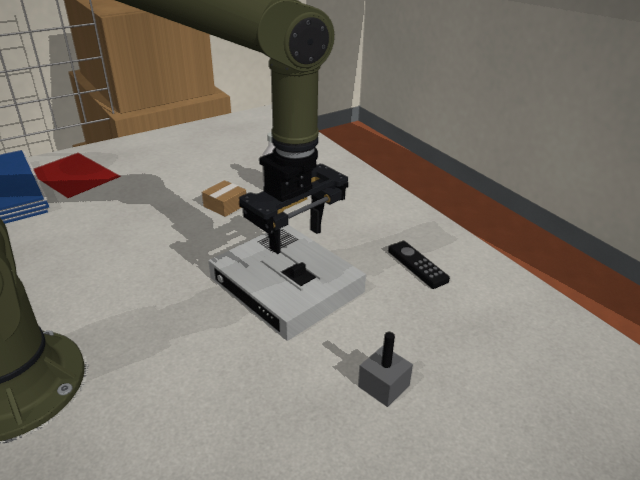

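View pics/wrist1.png

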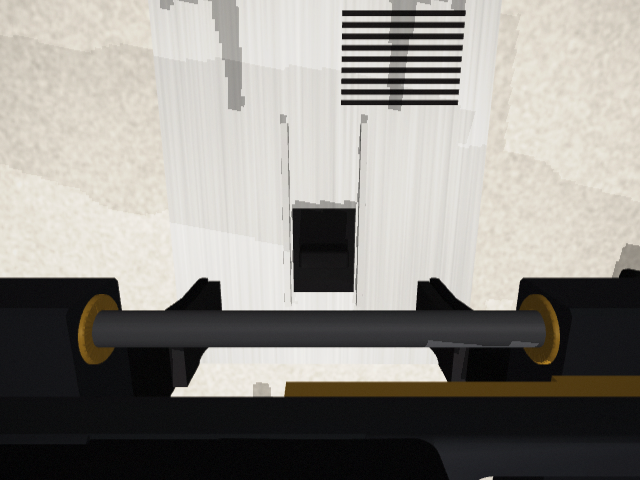

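Run:
```python
from h import *
s=ctrl.get_state();print(s["time"],s["position"],s["tool_rot"])
```

```text
1.05 [ 0.50709557 -0.05098852  0.13275334] [ 1.07389963  1.29041227 -1.07466623]
```

Run:
```python
from h import *
s=ctrl.get_state()
c=np.array([.5003,-.016]);a=np.radians(10.4);B=np.array([[np.cos(a),np.sin(a)],[-np.sin(a),np.cos(a)]])
for uv in [(293,209),(355,209),(293,291),(354,291)]:
    p=onz("wrist",uv,.048,s);print(p.round(4),(B@(p[:2]-c)).round(4))
print(B@(s["position"][:2]-c))
```

```text
[ 0.4864 -0.0278  0.048 ] [-0.0158 -0.0091]
[ 0.5252 -0.0206  0.048 ] [ 0.0236 -0.0091]
[ 0.4956 -0.0828  0.048 ] [-0.0167 -0.0649]
[ 0.536  -0.0753  0.048 ] [ 0.0244 -0.0648]
[ 0.00036783 -0.03564044]
```

```bash
python3 -m jog '[{"rot":[0,0,0],"travel":[0.1,0,0],"jaw":-1},{"rot":[0,0,0],"travel":[0.1,0,0],"jaw":-1},{"rot":[0,0,0],"travel":[0.055,0,0],"jaw":-1},{"rot":[0,0,0],"travel":[0,0,0],"jaw":-1},{"rot":[0,0,0],"travel":[0,0,0],"jaw":1},{"rot":[0,0,0],"travel":[0,0,0],"jaw":1},{"rot":[0,0,0],"travel":[0,0,0],"jaw":1},{"rot":[0,0,0],"travel":[0,0,0],"jaw":1}]' 12
python3 -m jog '[{"rot":[0,0,0],"travel":[0,0,0],"jaw":1},{"rot":[0,0,0],"travel":[0,0,0],"jaw":1}]'
```

```text
time: 1.85
position: [0.508, -0.0511, 0.0571]
tool_rot: [1.074, 1.289, -1.072]
ft_force: [0.1, -0.8, 0.2]
grip_width: 0.722
time: 2.05
position: [0.5073, -0.051, 0.0563]
tool_rot: [1.073, 1.29, -1.073]
ft_force: [1.1, 0.5, 0.4]
grip_width: 0.542
```

```bash
python3 -m jog '[{"rot":[0,0,0],"travel":[0,0,0],"jaw":1},{"rot":[0,0,0],"travel":[0,0,0],"jaw":1},{"rot":[0,0,0],"travel":[0,0,0],"jaw":1},{"rot":[0,0,0],"travel":[0,0,0],"jaw":1},{"rot":[0,0,0],"travel":[0,0,0],"jaw":1}]'
```

```text
time: 2.55
position: [0.5083, -0.0508, 0.0562]
tool_rot: [1.074, 1.289, -1.071]
ft_force: [4.4, 0.1, -3.6]
grip_width: 0.343
```

```bash
python3 -m jog '[{"rot":[0,0,0],"travel":[0,0,-0.03],"jaw":1},{"rot":[0,0,0],"travel":[0,0,-0.03],"jaw":1},{"rot":[0,0,0],"travel":[0,0,-0.03],"jaw":1},{"rot":[0,0,0],"travel":[0,0,-0.03],"jaw":1},{"rot":[0,0,0],"travel":[0,0,-0.02],"jaw":1},{"rot":[0,0,0],"travel":[0,0,0],"jaw":1}]'
python3 -m jog '[{"rot":[0,0,0],"travel":[0,0,-0.01],"jaw":1},{"rot":[0,0,0],"travel":[0,0,-0.01],"jaw":1},{"rot":[0,0,0],"travel":[0,0,0],"jaw":1}]'
```

```text
time: 3.15
position: [0.5006, -0.0088, 0.0563]
tool_rot: [1.074, 1.289, -1.07]
ft_force: [4.6, 2.7, -2.8]
grip_width: 0.343
time: 3.45
position: [0.5, -0.0055, 0.0563]
tool_rot: [1.073, 1.286, -1.072]
ft_force: [6.9, -3.5, -4.9]
grip_width: 0.348
```

```bash
python3 -m jog '[{"rot":[0,0,0],"travel":[0,0,-0.01],"jaw":1},{"rot":[0,0,0],"travel":[0,0,0],"jaw":1}]';python3 -m jog '[{"rot":[0,0,0],"travel":[0,0,-0.01],"jaw":1},{"rot":[0,0,0],"travel":[0,0,0],"jaw":1}]'
```

```text
time: 3.65
position: [0.5, -0.0053, 0.0563]
tool_rot: [1.072, 1.282, -1.075]
ft_force: [8.2, -8.2, -6.0]
grip_width: 0.345
time: 3.85
position: [0.4998, -0.0044, 0.0565]
tool_rot: [1.072, 1.28, -1.076]
ft_force: [9.0, -11.6, -6.1]
grip_width: 0.338
```

```bash
python3 -m jog '[{"rot":[0,0,0],"travel":[0,0,0],"jaw":-1},{"rot":[0,0,0],"travel":[0,0,0],"jaw":-1},{"rot":[0,0,0],"travel":[0,0,0],"jaw":-1},{"rot":[0,0,0],"travel":[0,0,0],"jaw":-1},{"rot":[0,0,0],"travel":[-0.12,0,0],"jaw":-1},{"rot":[0,0,0],"travel":[-0.15,0,0],"jaw":-1},{"rot":[0,0,0],"travel":[-0.15,0,0],"jaw":-1},{"rot":[0,0,0],"travel":[-0.1,0,0.1],"jaw":-1}]'
python3 -m jog '[{"rot":[0,0,0],"travel":[0,0,0.15],"jaw":-1},{"rot":[0,0,0],"travel":[0,0,0.15],"jaw":-1},{"rot":[0,0,0],"travel":[0,0,0],"jaw":-1},{"rot":[0,0,0],"travel":[0,0,0],"jaw":-1}]'
python3 - <<'E'
from h import *
s,_=save("side","pics/side2.png");save("scene","pics/scene2.png");s,_=save("wrist","pics/wrist2.png");print(s["position"],s["tool_rot"],s["time"]); np.save("s2.npy",np.r_[s["position"],s["tool_rot"]])
a=cv2.imread("pics/side2.png");b=cv2.imread("pics/scene2.png")
A=cv2.resize(a[220:345,200:375],(560,400),interpolation=cv2.INTER_CUBIC)
cv2.imwrite("pics/z5.png",A)
E
```

```text
time: 4.65
position: [0.5035, -0.0229, 0.2156]
tool_rot: [1.07, 1.292, -1.064]
ft_force: [1.2, -0.0, -0.4]
grip_width: 0.958
time: 5.05
position: [0.5188, -0.1165, 0.2117]
tool_rot: [1.075, 1.291, -1.075]
ft_force: [-0.6, 0.8, -0.1]
grip_width: 1.001
[ 0.51900098 -0.11426251  0.21173293] [ 1.07204988  1.2924067  -1.071764  ] 5.15
```

View pics/z5.png

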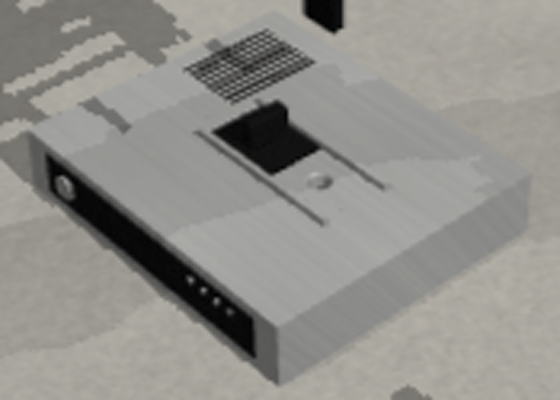

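View pics/wrist2.png

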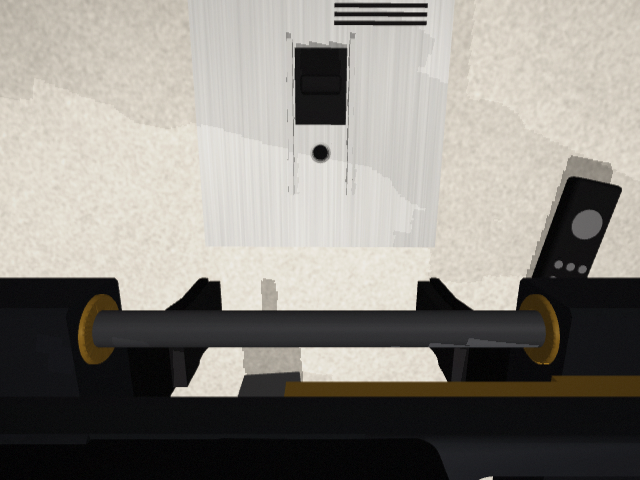

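The shutter is open, with the plate clear of the hole. The hole shows at (320,153) in the wrist view and about (300,276) in the side view.

Run:
```python
from h import *
v=np.load("s2.npy");s={"position":v[:3],"tool_rot":v[3:]}
print("wrist",onz("wrist",(320.5,153),.045,s),"side",onz("side",(200+320.5/3.2-.5,220+181/3.2-.5),.045))
b=cv2.imread("pics/scene2.png")
cv2.imwrite("pics/z6.png",cv2.resize(b[180:275,205:355],None,fx=5,fy=5,interpolation=cv2.INTER_CUBIC))
a=cv2.imread("pics/side2.png")
cv2.imwrite("pics/z7.png",cv2.resize(a[260:290,280:320],None,fx=16,fy=16,interpolation=cv2.INTER_CUBIC))
c=np.array([.5003,-.016]);w=np.array([.1805,-.9836])
print("pred",c+.04*w)
```

```text
wrist [ 0.50962874 -0.0558808   0.045     ] side [ 0.50733626 -0.05396385  0.045     ]
pred [ 0.50752  -0.055344]
```

View pics/z6.png

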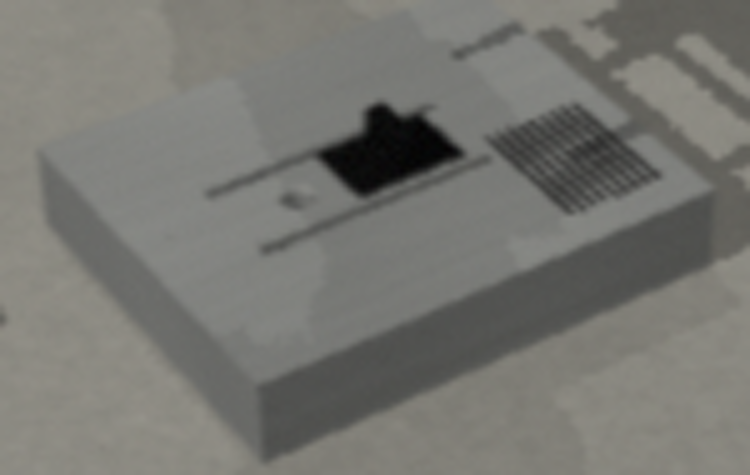

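View pics/z7.png

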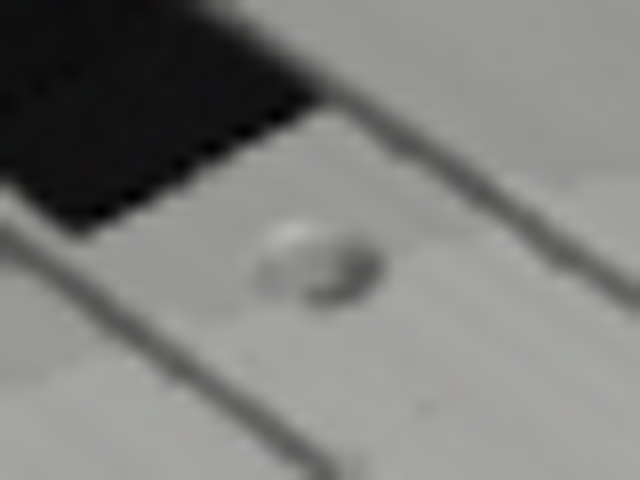

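```bash
python3 -m jog '[{"rot":[0,0,0],"travel":[0,-0.0335,0.135],"jaw":-1},{"rot":[0,0,0],"travel":[0,-0.0335,0.135],"jaw":-1},{"rot":[0,0,0],"travel":[0,-0.0335,0.135],"jaw":-1},{"rot":[0,0,0],"travel":[0,-0.0335,0.135],"jaw":-1},{"rot":[0,0,0],"travel":[0,-0.0335,0.135],"jaw":-1},{"rot":[0,0,0],"travel":[0.12,0,0],"jaw":-1},{"rot":[0,0,0],"travel":[0,0,0],"jaw":-1},{"rot":[0,0,0],"travel":[0,0,0],"jaw":-1}]' 12
python3 -m jog '[{"rot":[0,0,0],"travel":[0,0,0],"jaw":-1}]'
python3 - <<'E'
from h import *
s,_=save("side","pics/side3.png");save("scene","pics/scene3.png");s,_=save("wrist","pics/wrist3.png")
s=ctrl.get_state();print(s["position"],R.from_rotvec(s["tool_rot"]).as_matrix().round(4),s["time"])
a=cv2.imread("pics/side3.png");b=cv2.imread("pics/scene3.png")
cv2.imwrite("pics/z8.png",np.hstack([cv2.resize(a[280:410,340:430],(360,520),interpolation=cv2.INTER_CUBIC),cv2.resize(b[175:285,115:195],(378,520),interpolation=cv2.INTER_CUBIC)]))
E
```

```text
time: 6.0
position: [0.5071, -0.3218, 0.1756]
tool_rot: [1.072, 1.294, -1.071]
ft_force: [0.9, 0.6, 0.7]
grip_width: 1.003
time: 6.1
position: [0.5082, -0.3226, 0.1775]
tool_rot: [1.071, 1.29, -1.07]
ft_force: [1.6, -0.1, 0.5]
grip_width: 1.0
[ 0.50788382 -0.32352465  0.17764046] [[ 2.300e-03  9.829e-01  1.841e-01]
 [-9.000e-04  1.841e-01 -9.829e-01]
 [-1.000e+00  2.100e-03  1.300e-03]] 6.25
```

View pics/z8.png

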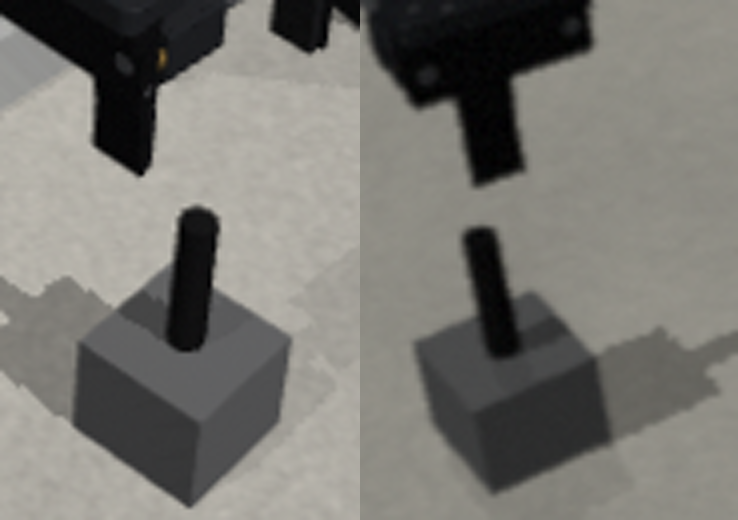

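View pics/wrist3.png

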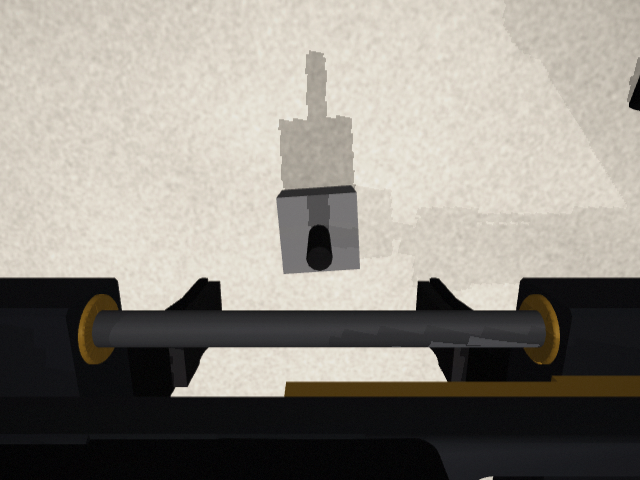

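The stylus top shows at (319,258) in the wrist view, centred between the fingers. I'll check its position before descending.

Run:
```python
from h import *
s=ctrl.get_state();print(s["time"],s["position"])
print(onz("wrist",(319,257.5),.115,s))
Rm=R.from_rotvec(s["tool_rot"]).as_matrix(); print("in tool",Rm.T@(onz("wrist",(319,257.5),.115,s)-s["position"]))
```

```text
6.25 [ 0.50788382 -0.32352465  0.17764046]
[ 0.50829533 -0.32255838  0.115     ]
in tool [ 0.06264036  0.0004504  -0.00095547]
```

```bash
python3 -m jog '[{"rot":[0,0,0],"travel":[0.11,0,-0.003],"jaw":-0.5},{"rot":[0,0,0],"travel":[0.11,0,0],"jaw":-0.5},{"rot":[0,0,0],"travel":[0.11,0,0],"jaw":-0.5},{"rot":[0,0,0],"travel":[0.052,0,0],"jaw":-0.5},{"rot":[0,0,0],"travel":[0,0,0],"jaw":0},{"rot":[0,0,0],"travel":[0,0,0],"jaw":0.4},{"rot":[0,0,0],"travel":[0,0,0],"jaw":1},{"rot":[0,0,0],"travel":[0,0,0],"jaw":1}]' 30
python3 -m jog '[{"rot":[0,0,0],"travel":[0,0,0],"jaw":1},{"rot":[0,0,0],"travel":[0,0,0],"jaw":1},{"rot":[0,0,0],"travel":[0,0,0],"jaw":1},{"rot":[0,0,0],"travel":[0,0,0],"jaw":1},{"rot":[0,0,0],"travel":[0,0,0],"jaw":1},{"rot":[0,0,0],"travel":[0,0,0],"jaw":1},{"rot":[0,0,0],"travel":[0,0,0],"jaw":1}]'
```

```text
time: 7.05
position: [0.5078, -0.324, 0.0634]
tool_rot: [1.073, 1.287, -1.072]
ft_force: [0.1, -0.8, -0.3]
grip_width: 0.472
time: 7.75
position: [0.5068, -0.3234, 0.0617]
tool_rot: [1.073, 1.29, -1.073]
ft_force: [0.5, 0.5, 1.8]
grip_width: 0.176
```

```bash
python3 -m jog '[{"rot":[0,0,0],"travel":[0,0,0],"jaw":1},{"rot":[0,0,0],"travel":[-0.05,0,0],"jaw":1},{"rot":[0,0,0],"travel":[-0.1,0,0],"jaw":1},{"rot":[0,0,0],"travel":[-0.1,0,0],"jaw":1},{"rot":[0,0,0],"travel":[-0.1,0,0],"jaw":1},{"rot":[0,0,0],"travel":[0,0,0],"jaw":1},{"rot":[0,0,0],"travel":[0,0,0],"jaw":1}]' 45
python3 - <<'E'
from h import *
s,_=save("side","pics/side4.png");save("scene","pics/scene4.png")
s=ctrl.get_state();print(s["position"],R.from_rotvec(s["tool_rot"]).as_matrix().round(4),s["time"],s["grip_width"])
x=R.from_rotvec(s["tool_rot"]).as_matrix()[:,0]
t=s["position"]+.0568*x
print(t,proj("side",t),proj("scene",t))
a=cv2.imread("pics/side4.png");b=cv2.imread("pics/scene4.png")
cv2.imwrite("pics/z9.png",np.hstack([cv2.resize(a[260:390,340:430],(360,520),interpolation=cv2.INTER_CUBIC),cv2.resize(b[155:265,105:185],(378,520),interpolation=cv2.INTER_CUBIC)]))
E
```

```text
time: 8.45
position: [0.5066, -0.3236, 0.1676]
tool_rot: [1.073, 1.289, -1.073]
ft_force: [0.3, -0.1, -1.6]
grip_width: 0.175
[ 0.50564596 -0.32282667  0.16546974] [[-0.0021  0.9832  0.1823]
 [ 0.001   0.1823 -0.9833]
 [-1.     -0.0018 -0.0014]] 8.55 0.1715473913950095
[ 0.50552875 -0.32276793  0.10866989] [388.70952106 338.10363526] [140.31874246 226.90262473]
```

View pics/z9.png

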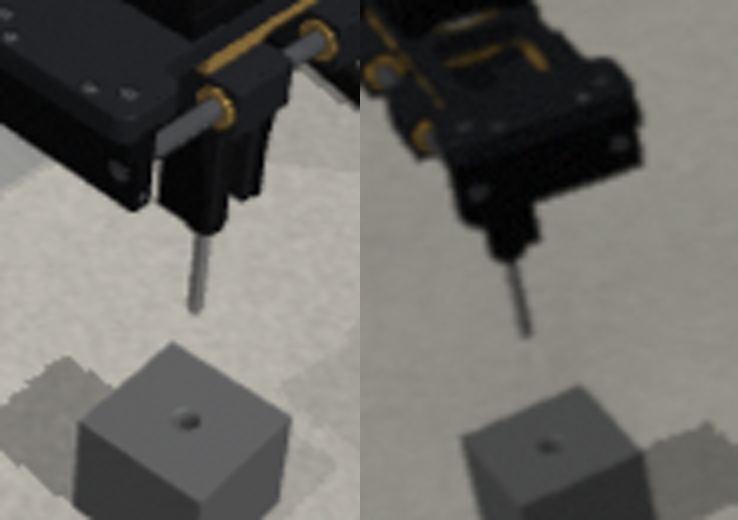

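```bash
python3 -m jog '[{"rot":[0,0,0],"travel":[0,0.0246,-0.125],"jaw":1},{"rot":[0,0,0],"travel":[0,0.0246,-0.125],"jaw":1},{"rot":[0,0,0],"travel":[0,0.0246,-0.125],"jaw":1},{"rot":[0,0,0],"travel":[0,0.0246,-0.125],"jaw":1},{"rot":[0,0,0],"travel":[0,0.0246,-0.125],"jaw":1},{"rot":[0,0,0],"travel":[0,0.0246,-0.125],"jaw":1},{"rot":[0,0,0],"travel":[0,0.0246,-0.125],"jaw":1},{"rot":[0,0,0],"travel":[0,0,0],"jaw":1}]'
python3 -m jog '[{"rot":[0,0,0],"travel":[0.1,0,0],"jaw":1},{"rot":[0,0,0],"travel":[0.05,0,0],"jaw":1},{"rot":[0,0,0],"travel":[0,0,0],"jaw":1},{"rot":[0,0,0],"travel":[0,0,0],"jaw":1}]'
python3 - <<'E'
from h import *
s,_=save("side","pics/side5.png");save("scene","pics/scene5.png")
s=ctrl.get_state();print(s["position"],R.from_rotvec(s["tool_rot"]).as_matrix().round(4),s["time"],s["grip_width"])
x=R.from_rotvec(s["tool_rot"]).as_matrix()[:,0]
t=s["position"]+.0568*x
print(t,proj("side",t),proj("scene",t))
a=cv2.imread("pics/side5.png");b=cv2.imread("pics/scene5.png")
cv2.imwrite("pics/z10.png",np.hstack([cv2.resize(a[230:300,265:335],(490,490),interpolation=cv2.INTER_CUBIC),cv2.resize(b[180:224,240:284],(300,300),interpolation=cv2.INTER_CUBIC).repeat(1,0) if 0 else cv2.copyMakeBorder(cv2.resize(b[180:224,240:284],(300,300),interpolation=cv2.INTER_CUBIC),0,190,0,0,cv2.BORDER_CONSTANT)]))
E
```

```text
time: 9.35
position: [0.5086, -0.0489, 0.1651]
tool_rot: [1.067, 1.298, -1.066]
ft_force: [-0.1, -0.4, -0.1]
grip_width: 0.171
time: 9.75
position: [0.509, -0.0563, 0.1209]
tool_rot: [1.073, 1.291, -1.075]
ft_force: [0.4, -0.5, 0.4]
grip_width: 0.171
[ 0.51008203 -0.05619409  0.12219514] [[ 1.100e-03  9.833e-01  1.817e-01]
 [-2.000e-04  1.817e-01 -9.833e-01]
 [-1.000e+00  1.000e-03  4.000e-04]] 9.85 0.1733001039257878
[ 0.51014428 -0.05620421  0.06539518] [301.44730215 267.77698775] [263.75381203 213.07704288]
```

View pics/z10.png

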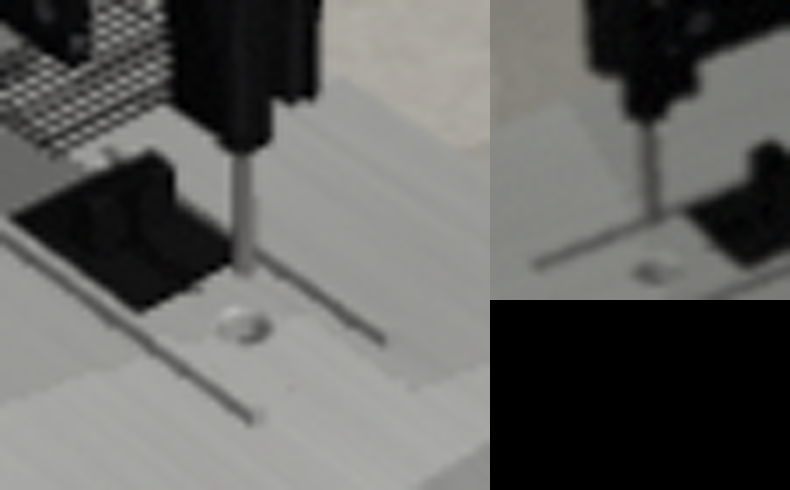

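Run:
```python
from h import *
for n,t,h in [("side",(299.4,268),(299.4,276)),("scene",(263.4,211.2),(264,219))]:
    a=onz(n,t,.0654);b=onz(n,h,.045);print(n,a.round(4),b.round(4),(b-a)[:2].round(4))
s=ctrl.get_state();print(s["position"])
```

```text
side [ 0.5065 -0.0548  0.0654] [ 0.507  -0.0535  0.045 ] [0.0005 0.0012]
scene [ 0.5033 -0.0545  0.0654] [ 0.5056 -0.0549  0.045 ] [ 0.0023 -0.0004]
[ 0.51008203 -0.05619409  0.12219514]
```

```bash
python3 -m jog '[{"rot":[0,0,0],"travel":[0.03,0.001,-0.002],"jaw":1},{"rot":[0,0,0],"travel":[0.03,0,0],"jaw":1},{"rot":[0,0,0],"travel":[0.02,0,0],"jaw":1},{"rot":[0,0,0],"travel":[0,0,0],"jaw":1},{"rot":[0,0,0],"travel":[0,0,0],"jaw":1}]'
python3 -m jog '[{"rot":[0,0,0],"travel":[0.015,0,0],"jaw":1},{"rot":[0,0,0],"travel":[0.005,0,0],"jaw":1},{"rot":[0,0,0],"travel":[0,0,0],"jaw":1},{"rot":[0,0,0],"travel":[0,0,0],"jaw":1}]'
python3 - <<'E'
from h import *
save("side","pics/side6.png")
P=[ctrl.get_state()]
print(P[0]["position"],P[0]["ft_force"])
a=cv2.imread("pics/side6.png")
cv2.imwrite("pics/z11.png",cv2.resize(a[230:300,265:335],(490,490),interpolation=cv2.INTER_CUBIC))
E
```

```text
time: 10.35
position: [0.5096, -0.0551, 0.0972]
tool_rot: [1.073, 1.291, -1.073]
ft_force: [-0.5, 0.4, -0.8]
grip_width: 0.175
time: 10.75
position: [0.5098, -0.0552, 0.0915]
tool_rot: [1.073, 1.29, -1.073]
ft_force: [-0.1, 0.4, 0.4]
grip_width: 0.176
[ 0.50984097 -0.05516126  0.09159816] [ 0.13317581  0.61564595 -0.35057689]
```

View pics/z11.png

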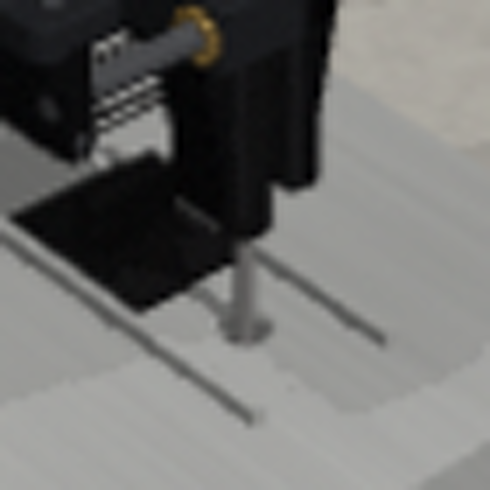

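```bash
python3 -m jog '[{"rot":[0,0,0],"travel":[0.01,0,0],"jaw":1},{"rot":[0,0,0],"travel":[0.01,0,0],"jaw":1},{"rot":[0,0,0],"travel":[0,0,0],"jaw":1},{"rot":[0,0,0],"travel":[0,0,0],"jaw":1}]'
python3 -m jog '[{"rot":[0,0,0],"travel":[0.01,0,0],"jaw":1},{"rot":[0,0,0],"travel":[0,0,0],"jaw":1},{"rot":[0,0,0],"travel":[0,0,0],"jaw":1}]'
```

```text
time: 11.2
position: [0.51, -0.0552, 0.0857]
tool_rot: [1.073, 1.29, -1.073]
ft_force: [-0.2, -1.1, 1.4]
grip_width: 0.171
time: 11.5
position: [0.51, -0.0551, 0.0827]
tool_rot: [1.073, 1.29, -1.073]
ft_force: [0.3, -0.8, 2.8]
grip_width: 0.176
```

```bash
python3 -m jog '[{"rot":[0,0,0],"travel":[0.005,0,0],"jaw":1},{"rot":[0,0,0],"travel":[0,0,0],"jaw":1},{"rot":[0,0,0],"travel":[0,0,0],"jaw":1}]'
python3 -m jog '[{"rot":[0,0,0],"travel":[0.005,0,0],"jaw":1},{"rot":[0,0,0],"travel":[0,0,0],"jaw":1},{"rot":[0,0,0],"travel":[0,0,0],"jaw":1}]'
```

```text
time: 11.8
position: [0.5101, -0.0551, 0.0815]
tool_rot: [1.073, 1.29, -1.073]
ft_force: [-0.1, -0.1, 5.3]
grip_width: 0.172
time: 12.1
position: [0.5103, -0.0552, 0.0811]
tool_rot: [1.074, 1.289, -1.072]
ft_force: [-3.2, -0.3, 12.0]
grip_width: 0.172
```

```bash
python3 -m jog '[{"rot":[0,0,0],"travel":[0,0,0],"jaw":1},{"rot":[0,0,0],"travel":[0,0,0],"jaw":1},{"rot":[0,0,0],"travel":[0,0,0],"jaw":1},{"rot":[0,0,0],"travel":[0,0,0],"jaw":1},{"rot":[0,0,0],"travel":[0,0,0],"jaw":1},{"rot":[0,0,0],"travel":[0,0,0],"jaw":1}]'
python3 - <<'E'
from h import *
save("side","pics/side7.png");save("scene","pics/scene7.png")
s=ctrl.get_state();print(s["position"],s["ft_force"],s["time"])
a=cv2.imread("pics/side7.png");b=cv2.imread("pics/scene7.png")
cv2.imwrite("pics/z12.png",np.hstack([cv2.resize(a[180:340,200:400],(400,320)),cv2.resize(b[100:260,200:400],(400,320))]))
E
```

```text
time: 12.7
position: [0.5103, -0.0552, 0.0811]
tool_rot: [1.074, 1.289, -1.072]
ft_force: [-2.6, 0.7, 12.1]
grip_width: 0.175
[ 0.51031398 -0.05518665  0.08112803] [-2.22880626  0.20778795 12.08732183] 12.8
```

View pics/z12.png

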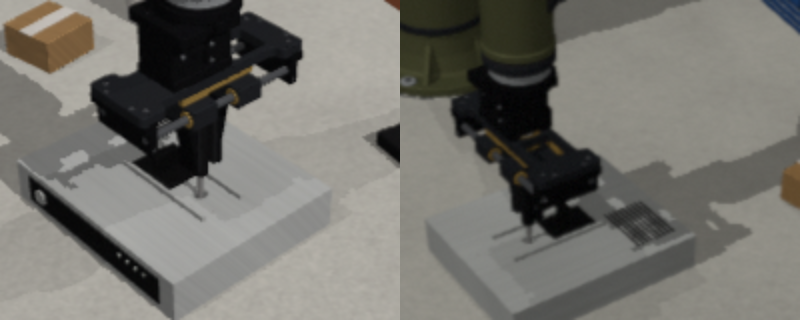

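The stylus is upright in the hole, the shutter is still open, and a steady 12 N push (4 N needed) is holding with no drift. I'm handing the job in.

```bash
python3 -c "
from bench import ctrl
print(ctrl.close_job())"
```

```text
the job is handed in; nothing more can be done
None
```

I slid the shutter to its end stop, lifted the stylus from its stand, and lowered its tip through the hole onto the button. I handed the job in at about 12.8 s, with the stylus still gripped at a 45 N setting.

- **Shutter:** it stalled at the expected fully open position, with the push force rising to about 12 N. Pictures afterwards showed the hole uncovered, and the last ones still show the shutter open.
- **Button:** the resistance grew over about 6 mm of travel. At the expected depth (tip near 24–25 mm above the counter) it jumped to a steady 12 N, against the 4 N needed. I judged "fully down" from force and height, because the button cannot be seen with the stylus in the hole.
- **Stylus:** the last pictures show it upright in the hole. There was a small sideways force of 2–3 N.
- **Disagreement:** the cameras, and the contact when gripping the shutter, differed by 2–4 mm on position. The hole leaves about 4 mm clearance each way, and the stylus went in without touching the rim.
- **Carton, remote and bottle:** I never moved near them, but I did not measure their positions again at the end.

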